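# Unlock and slide open the guard of a bench isolator, then switch it on

## Robot

A 7-joint arm with a two-finger parallel gripper is mounted at the origin on a cart in front of the work surface, level with it; the furniture and walls round the work are solid. World frame = base frame: x ahead of the robot, y to its left, z up, the work surface at z = 0. Lengths are in m, angles in degrees, forces in N, time in s.
With the tool pointing down it reaches from about 0.4 to 0.875 m from the base axis. Payload 6.5 kg.
Tool frame: the origin (TCP) lies at the very end of the fingers, on their centre line; the grasp point (between the pads) lies robot.grip_depth behind it (robot.grip_depth is the distance from the TCP to the grasp point, in m); z points along the fingers, y is the direction in which the jaws open and shut (so a half turn about z gives the same grasp; the last joint's range is limited). The gripper opens to 88 mm and grips with 3 to 60 N. Pads are 18 mm wide; open, the fingers measure 123 mm over their backs; the gripper's body (75 mm by 187 mm) begins 45 mm behind the grasp point.
Start: joints at [61.925, 30.733, -0.252, 88.115, 0.149, 61.152, -4.079], TCP at [0.267, -0.592, 0.2] pointing down, gripper open.
Joint ranges: [-154.64, 154.64], [-21.42, 123.67], [-72.66, 72.17], [13.99, 137.28], [-74.86, 254.86], [10.95, 109.41], [-158.01, 158.01]. Speed limits (degrees/s): [136.94, 136.94, 180, 180, 180, 180, 180].

## Interface

Orientations are given as a 3x3 rotation matrix whose columns are the frame's x, y, z axes.
In Python, from cell import robot gives the robot as it stands.
- The arm moves only by the tool play_rows, never from a script. Its argument "deltas" is text: rows parted by semicolons, each of 6 numbers parted by spaces: the shift along the world's x, y, z in units of 600 mm (1.0 is 600 mm), then the turn, a rotation vector about the world's x, y, z in units of pi rad (1.0 is pi rad). A call has exactly 8 rows; each row is the pose to reach, as a shift and turn from the pose commanded when the call began, turning the shorter way round; what a row does not reach only later rows make up. A row lasts 1/12 s, in which the tool goes at most 41.7 mm and 7.16 degrees, less where a joint would pass 70% of its speed; a pose out of reach is approached as far as the arm can. A call with a number of a shift or a turn outside -1 to 1 is refused whole. A call with a gripper value outside its range is refused whole. "claw" is the opening, from -1 (shut) to 1 (fully open), set as the call begins (left out, the last holds). The fingers move at their own pace and stop on an object; "squeeze" is the grip in N (left out, the last holds). Time passes only in rows, so rows that repeat a pose let the fingers close, or fill a call up. It gives the time, the measured TCP pose, the force and the opening at its end, in the units of the state.
- robot.read_state(): the state, without advancing time (a new reading comes with each control period).
- robot.capture(name): name is "side" or "top" or "wrist"; returns a dict with "frame" (400x640x3 uint8, blue, green, red), "fx", "fy", "cx", "cy" (pixels), "origin" and "orientation" of the camera in the world. Camera axes: x right, y down, z forward; pixel columns grow to the right and rows downward; lengths in m; the calibration is good to about 2 mm. A picture is of the moment at which its call begins. There is no depth.
- robot.hand_in(): hands the job in, once; it reports no verdict.
The state is a dict: "clock": time; "joints": joint angles; "dq": joint speeds; "joint_torque": joint torques, N m; "ee_pos": TCP position; "tcp_rot": TCP orientation; "force": force on the tool from outside, world axes, zero at the start; "ft_torque": the same for the moment, N m; "gripper_width": finger opening in m.
Only numpy, scipy, OpenCV 4.12 (cv2) and the standard library are available. Lean on these libraries where they do the work, as an engineer would, in place of code of your own. Each camera call takes 0.05 s, during which the arm holds its last target.

## Task

Switch the bench isolator back on. Pull up the red spring plunger knob to free the sliding guard, slide the guard fully open until the plunger drops into its second hole and locks it there, then press the raised end of the green rocker switch all the way down. Leave the guard locked open and the switch on, and do not disturb the beaker, tape roll, dish and bottle standing around.

Things in the scene. Friction and masses are not known exactly. Their poses are not given: they have to be found in the camera images.
- isolator: Grey isolator box fixed to the bench: 110 mm in x, y from -150 to +130 mm, deck at z = 70 mm. Origin on the bench top, z up, -x side facing the robot, yaw up to 0.2 rad. Guide rails along y at x = +-40 to 54 mm, tops z = 83 mm. A well, 76 mm in x, y 20 to 115 mm, holds the rocker under the guard. Beware of the oven behind: its door handle juts out at the left to world x = 0.56, z 0.12 to 0.24.
- guard (a joint): Travel of the sliding guard in m: 0 closed (locked by the plunger, with up to 2 mm play), 0.1015 against its end stop fully open. It slides towards the isolator's -y. The guard is an aluminium plate with a clear window, 165 mm (y) by 82 mm, underside at z = 70.5 mm, top at z = 76.5 mm; it carries the plunger and the flange. It slides with about 1.5 N friction, about 3 N with the plunger pin riding on the deck, and stays where it is left.
- guard_flange (a point): Middle of the outer (+y) face of the black upright push flange at the +y end of the guard: 76 mm wide in x, 6 mm thick, from z = 76.5 to 101.5 mm, the point at z = 88.5 mm. Closed it is 120 mm from the isolator's origin in +y. Push this face towards the isolator's -y to slide the guard open.
- plunger (a joint): Lift of the spring index plunger in m: 0 pin fully down in a hole, 0.012 pulled up to its stop. The spring pulls it down with 5 N at 0 and 9 N at 0.012. The pin reaches 8 mm into the deck, so below 0.008 it locks the guard; let go between the two holes it rides on the deck at 0.008, and the guard may then be pushed on. It drops by itself into the second hole when the guard reaches 0.098 to 0.1015, and locks it open.
- plunger_knob (a point): Centre of the red cylindrical plunger knob, 32 mm across and 17 mm high, on an upright axis in the middle of the guard's width; it moves along with the guard. At the start the point is at z = 107.5 mm, 20 mm in -y from the isolator's origin. Below the knob are a 13 mm stem and a 22 mm steel collar. It can be pinched from above, lifted, and carried along -y with the guard. The knob does not turn.
- rocker (a joint): Angle of the green rocker switch in rad: 0 off, with its +y end raised; 0.5 on, with its +y end pressed fully down. It stays where it is left (friction 0.06 N m, a few newtons at its end).
- rocker_raised_end (a point): Point on the upper face of the raised (+y) half of the green rocker, with a white bar mark and about 22 mm from its hinge, which lies along the isolator's x, 68 mm in +y from the isolator's origin at z = 45 mm. The paddle is 42 mm (x) by 66 mm (y) by 12 mm thick. The point is at z = 57 mm when off, 45 mm when fully on. Reachable from above only when the guard is open.
- beaker: 250 ml glass beaker, 74 mm across, 94 mm high, origin under its centre; leave standing.
- tape: Roll of masking tape lying flat, 96 mm across, 25 mm high, origin under its centre; leave alone.
- dish: Lidded aluminium dish, 68 mm across, 24 mm high, origin under its centre; leave alone.
- bottle: Square clear sample bottle with white cap, 62 by 62 by 142 mm, origin under its centre; leave standing.
There are look-alikes about, which are no part of the job. There is more than one size of the beaker; the one meant has the size given above. Several things have the shape of the bottle; the one meant has the colours described above.

How it is judged (in metres and radians):
On the way, in this order (a step that is already met when the one before it is completed fails the run):
1. the plunger is pulled up (value of joint plunger above 0.0075 m), for 0.1 s.
2. the guard is open and the plunger has dropped into its second hole (value of joint guard above 0.095 m and value of joint plunger below 0.003 m), for 0.2 s.
3. the rocker is pressed down to on (value of joint rocker above 0.4 rad), for 0.1 s.
At the end, for the whole second after the job is handed in: The guard is open (beyond 95 mm of its 101.5 mm) with the plunger down in its second hole (within 3 mm of fully down), the rocker is on (beyond 0.4 of its 0.5 rad), and the beaker and bottle are at rest (all of step 2 and value of joint rocker above 0.4 rad and linear speed of each of beaker, bottle below 0.02 m/s); the robot touches nothing.
It fails at once if the beaker, tape roll, dish or bottle was moved by more than 20 mm (distance of any of beaker, tape, dish, bottle from where it was at the start of the episode above 0.02 m).
It fails at once if the beaker or the bottle was tipped (angle between any of beaker, bottle's own z axis and vertical above 0.3 rad).
It also fails if it takes over 48 s, if anything falls off the work surface, if the arm or the gripper's body presses on something with over 40 N, if the wrist force passes 120 N, or if a joint passes its speed limit or range.

## Working session

There is one attempt and no reset: what is moved stays moved. The work goes in short steps, Python scripts to look and compute and a tool call to move; the robot and the scene stay as the last step left them, time stands still between calls to the robot, and variables do not carry over. Pictures are saved under pics/ and viewed, and the job is handed in when it is done.

Besides the shell and the picture viewer there is one more tool, called after "Call:" by a JSON object that holds its "name" and its "arguments", one argument or row to a line. play_rows: Moves the arm, as the interface text tells. Its arguments: {"type":"object","properties":{"deltas":{"type":"string"},"claw":{"type":"number"},"squeeze":{"type":"number"}},"required":["deltas"]}

```bash
mkdir -p pics; ls; python3 - <<'E'
from cell import robot
import cv2,numpy as np
print(robot.grip_depth, robot.read_state())
for n in ["side","top","wrist"]:
    c=robot.capture(n); cv2.imwrite(f"pics/{n}0.png",c["frame"]); 
    print(n,c["fx"],c["fy"],c["cx"],c["cy"],c["origin"],np.round(c["orientation"],4).tolist())
    np.savez(f"{n}0.npz",**c)
E
```

```text
pics
0.0187 {'clock': 0.0, 'joints': array([61.92335511, 30.77736239, -0.25259456, 88.17010608,  0.15069796,
       61.15388836, -4.08031408]), 'dq': array([ 0.0434377 ,  0.04218978,  0.07415177, -0.0146614 , -0.07685919,
        0.00192283,  0.03285357]), 'joint_torque': array([-7.02010148e-04, -5.70981574e+01,  9.90172438e-01, -2.51600862e+01,
       -5.63238712e-02,  1.78585685e-02,  1.55891967e-04]), 'ee_pos': array([ 0.2669839 , -0.59187911,  0.19894501]), 'tcp_rot': array([[ 9.11501667e-01,  4.11295442e-01, -8.77977111e-04],
       [ 4.11296343e-01, -9.11500399e-01,  1.52989445e-03],
       [-1.71037874e-04, -1.75561012e-03, -9.99998444e-01]]), 'force': array([ 0.3801501 , -0.05454812, -0.27029463]), 'ft_torque': array([-0.00435706, -0.05129609, -0.04147551]), 'gripper_width': 0.08825325617011376}
side 373.7248274921113 373.7248274921113 319.12171738165796 199.99395999272642 [-0.28084765 -1.0200595   0.65557637] [[0.8269, -0.2298, 0.5133], [-0.5624, -0.3467, 0.7507], [0.0055, -0.9094, -0.4159]]
top 513.9177682888798 513.9177682888798 315.20692155460347 194.64008905605291 [ 0.02074674 -0.11132684  1.79132748] [[0.2426, -0.9403, 0.2386], [-0.9701, -0.2341, 0.0639], [-0.0042, -0.2469, -0.969]]
wrist 332.3615102566206 332.3615102566206 319.30750058055276 196.1796561009827 [ 0.33817652 -0.56076619  0.3850238 ] [[0.4106, -0.8688, -0.2766], [-0.9118, -0.3918, -0.1228], [-0.0017, 0.3026, -0.9531]]
```

View pics/top0.png

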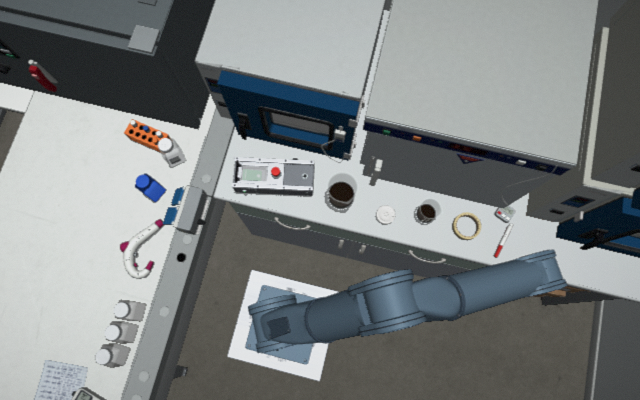

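View pics/side0.png

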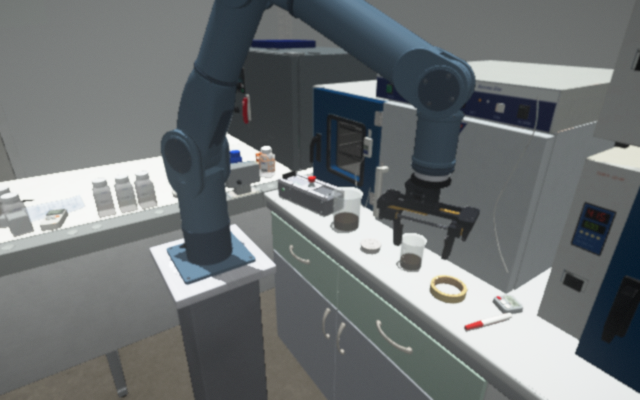

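View pics/wrist0.png

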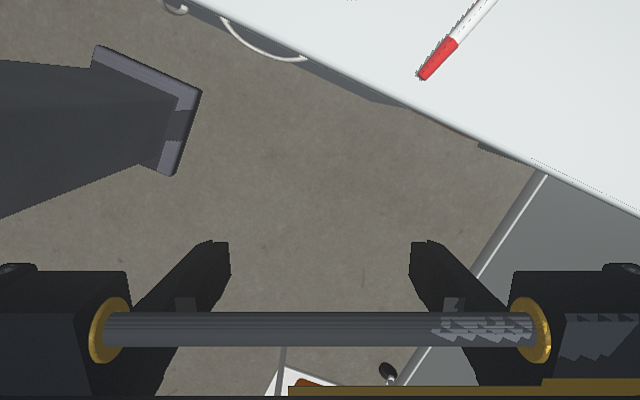

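The top view shows the isolator near (273,177), with its red knob at (276,172). The big beaker is at (341,192), the dish at (385,214), the small beaker at (427,211) and the tape at (467,226). A bottle may be at (376,165). Next I'll measure the isolator.

```bash
cat > h.py <<'E'
import numpy as np,cv2
def ray(c,u,v):
    d=np.array([(u-c["cx"])/c["fx"],(v-c["cy"])/c["fy"],1.0]); return np.array(c["origin"]),np.array(c["orientation"])@d
def onz(c,u,v,z):
    o,d=ray(c,u,v); return o+d*(z-o[2])/d[2]
def proj(c,p):
    q=np.array(c["orientation"]).T@(np.array(p)-c["origin"]); return c["fx"]*q[0]/q[2]+c["cx"],c["fy"]*q[1]/q[2]+c["cy"]
def two(c1,p1,c2,p2):
    o1,d1=ray(c1,*p1);o2,d2=ray(c2,*p2);A=np.stack([d1,-d2],1)
    s,*_=np.linalg.lstsq(A,o2-o1,rcond=None);a=o1+d1*s[0];b=o2+d2*s[1];return (a+b)/2,np.linalg.norm(a-b)
def red(f,roi):
    x0,y0,x1,y1=roi;g=f[y0:y1,x0:x1].astype(int)
    m=((g[...,2]>110)&(g[...,2]-g[...,1]>60)&(g[...,2]-g[...,0]>60)).astype(np.uint8)
    n,l,s,ce=cv2.connectedComponentsWithStats(m);i=1+np.argmax(s[1:,4]);return ce[i]+[x0,y0],s[i]
E
python3 - <<'E'
from h import *
t=dict(np.load("top0.npz"));s=dict(np.load("side0.npz"))
rt=red(t["frame"],(220,140,330,210));rs=red(s["frame"],(260,160,370,220));print(rt,rs)
print(onz(t,*rt[0],.112),onz(s,*rs[0],.1075),two(t,rt[0],s,rs[0]))
cv2.imwrite("pics/topz.png",cv2.resize(t["frame"][130:230,220:400],None,fx=4.4,fy=4.4,interpolation=cv2.INTER_CUBIC))
cv2.imwrite("pics/sidez.png",cv2.resize(s["frame"][130:270,250:430],None,fx=4.2,fy=4.2,interpolation=cv2.INTER_CUBIC))
E
```

```text
(array([275.15625, 170.9375 ]), array([51, 27,  9,  9, 64], dtype=int32)) (array([311.41176471, 177.97058824]), array([48, 16,  8,  6, 34], dtype=int32))
[0.48214257 0.15230851 0.112     ] [0.49011419 0.16355728 0.1075    ] (array([0.48220641, 0.15201912, 0.11286448]), np.float64(0.0006672508153166556))
```

View pics/topz.png

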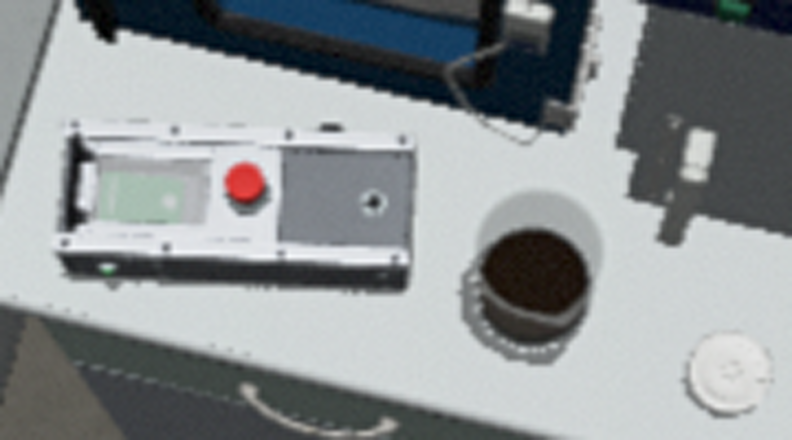

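View pics/sidez.png

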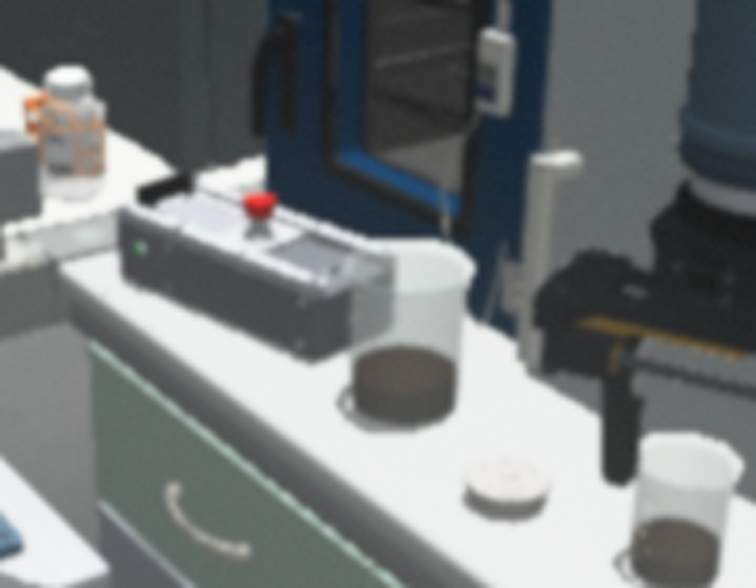

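```bash
python3 - <<'E'
from h import *
t=dict(np.load("top0.npz"));s=dict(np.load("side0.npz"))
f=lambda u,v:(u/4.4+220,v/4.4+130)
P=[onz(t,*f(*p),.083)[:2] for p in [(66,124),(414,136),(58,246),(408,264)]]
for p in P: print(p)
for a,b in [(0,1),(2,3)]:
    d=P[a]-P[b];print("yaw",np.arctan2(-d[0],d[1]),np.linalg.norm(d))
for a,b in [(0,2),(1,3)]: print("wid",np.linalg.norm(P[a]-P[b]))
c=np.mean(P,0);print("centre",c)
yaw=np.mean([np.arctan2(-(P[a]-P[b])[0],(P[a]-P[b])[1]) for a,b in[(0,1),(2,3)]])
R=np.array([[np.cos(yaw),-np.sin(yaw)],[np.sin(yaw),np.cos(yaw)]])
k=onz(t,275.16,170.94,.113)[:2]
print("yaw",yaw,"O from knob",k-R@[0,-.02],"O from rails",c-R@[0,-.01])
hole=onz(t,*f(374,203),.07)[:2];print("hole rel knob local",R.T@(hole-k))
L=lambda p:R.T@(p-(k-R@[0,-.02]))
# beaker rim & base
for n,p,z in [("rimL",(476,240),.094),("rimR",(604,240),.094),("rimT",(540,188),.094),("base",(535,310),0.0),("handle",(520,140),.12),("bottle?",(697,150),.1)]:
    q=onz(t,*f(*p),z);print(n,q,L(q[:2]))
sf=lambda u,v:(u/4.2+250,v/4.2+130)
for n,p,z in [("beaker rimL s",(352,255),.094),("rimR",(475,262),.094),("baseL",(342,400),0),("baseR",(460,395),0),("post base",(530,365),0)]:
    q=onz(s,*sf(*p),z);print(n,q,L(q[:2]))
print("small beaker width", onz(t,417,205,.08)-onz(t,440,205,.08))
E
```

```text
[0.50117317 0.30531117]
[0.5581798  0.03454248]
[0.40312938 0.28326445]
[0.45522104 0.01356945]
yaw 0.20750578276961085 0.27670461012014336
yaw 0.19080066309822213 0.27467969967022315
wid 0.10049199839860756
wid 0.10507319303023323
centre [0.47942585 0.15917189]
yaw 0.1991532229339165 O from knob [0.47790552 0.17174147] O from rails [0.47744745 0.16897423]
hole rel knob local [-0.00133394 -0.10099235]
rimL [ 0.48394914 -0.03389155  0.094     ] [-0.03475814 -0.20276423]
rimR [ 0.50800115 -0.13054723  0.094     ] [-0.03030383 -0.30226789]
rimT [ 0.53707497 -0.07252284  0.094     ] [ 0.00967484 -0.25114233]
base [ 0.46372273 -0.09025598  0.        ] [-0.06573587 -0.25401301]
handle [ 0.56320936 -0.04915449  0.12      ] [ 0.03991584 -0.23340629]
bottle? [ 0.59515373 -0.18484187  0.1       ] [ 0.04438451 -0.37273159]
beaker rimL s [0.50705047 0.03302427 0.094     ] [ 0.00112516 -0.14174139]
rimR [ 0.59011577 -0.04116658  0.094     ] [ 0.06787075 -0.23089941]
baseL [ 0.44052938 -0.04631607  0.        ] [-0.07977775 -0.20635304]
baseR [ 0.5325807  -0.09647957  0.        ] [ 0.00052981 -0.2737364 ]
post base [ 0.62330579 -0.087315    0.        ] [ 0.09127479 -0.28270197]
small beaker width [-0.01896576  0.07615772  0.        ]
```

```bash
python3 - <<'E'
from h import *
t=dict(np.load("top0.npz"));s=dict(np.load("side0.npz"))
f=lambda u,v:(u/4.4+220,v/4.4+130);sf=lambda u,v:(u/4.2+250,v/4.2+130)
print("big beaker rim",two(t,f(540,240),s,sf(413,255)))
print("post top",two(t,f(697,150),s,sf(560,158)))
cv2.imwrite("pics/topz2.png",cv2.resize(t["frame"][130:260,340:530],None,fx=4.2,fy=4.2,interpolation=cv2.INTER_CUBIC))
E
```

```text
big beaker rim (array([ 0.48312166, -0.08322623,  0.14103706]), np.float64(0.0007216719839074981))
post top (array([ 0.54769223, -0.17930874,  0.24240975]), np.float64(0.002142107424609676))
```

View pics/topz2.png

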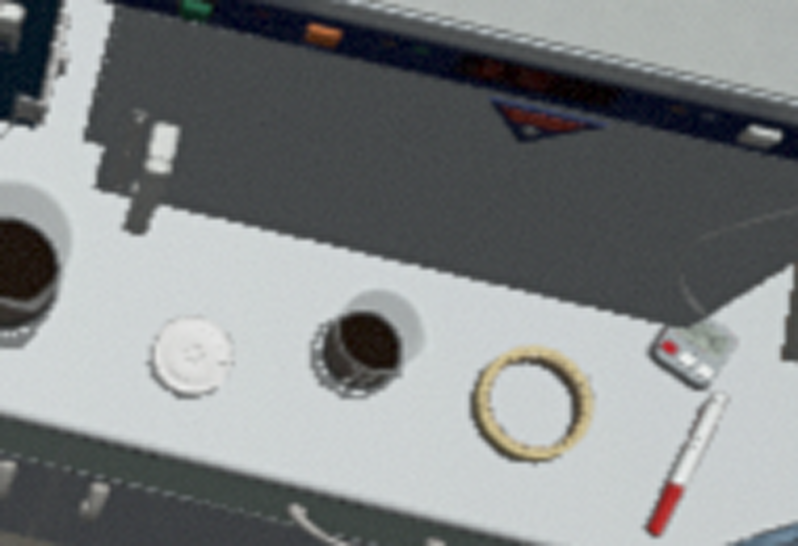

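Call:
{"name": "play_rows", "arguments": {
  "deltas": "0.02 0.03 0.04 0 0 0; 0.04 0.09 0.08 0 0 0; 0.055 0.15 0.1 0 0 0; 0.07 0.21 0.1 0 0 0; 0.085 0.27 0.1 0 0 0; 0.1 0.33 0.1 0 0 0; 0.12 0.39 0.1 0 0 0; 0.13 0.45 0.1 0 0 0",
  "claw": 1
}}

```text
clock: 0.82
ee_pos: [0.3461, -0.3204, 0.2598]
tcp_rot: [[0.911, 0.412, 0.001], [0.412, -0.911, -0.0], [0.0, 0.0, -1.0]]
force: [0.4, -0.3, 0.7]
gripper_width: 0.0883
```

The white post is the oven handle, at about (0.55,-0.18) with its top at z 0.24. The large beaker by the isolator's end is a look-alike: 0.141 m high, at (0.483,-0.083). The 74 mm beaker, dish and tape are further right, off my path.

Call:
{"name": "play_rows", "arguments": {
  "deltas": "0.01 0.065 0 0 0 0; 0.03 0.13 0 0 0 -0.01; 0.05 0.195 0 0 0 -0.02; 0.07 0.26 0 0 0 -0.03; 0.09 0.32 0 0 0 -0.04; 0.11 0.38 0 0 0 -0.05; 0.13 0.44 0 0 0 -0.06; 0.15 0.5 0 0 0 -0.071"
}}

```text
clock: 1.48
ee_pos: [0.4353, -0.0207, 0.2599]
tcp_rot: [[0.98, 0.198, 0.0], [0.198, -0.98, -0.0], [0.0, 0.0, -1.0]]
force: [0.3, -0.4, -0.2]
gripper_width: 0.0885
```

Call:
{"name": "play_rows", "arguments": {
  "deltas": "0.015 0.06 -0.01 0 0 0; 0.03 0.12 -0.03 0 0 0; 0.045 0.18 -0.05 0 0 0; 0.06 0.22 -0.07 0 0 0; 0.075 0.25 -0.08 0 0 0; 0.077 0.28 -0.08 0 0 0; 0.077 0.287 -0.08 0 0 0; 0.077 0.287 -0.08 0 0 0"
}}

```text
clock: 2.15
ee_pos: [0.481, 0.1508, 0.2116]
tcp_rot: [[0.979, 0.202, -0.001], [0.202, -0.979, 0.0], [-0.001, -0.001, -1.0]]
force: [-0.4, -1.3, -0.2]
gripper_width: 0.0884
```

```bash
python3 - <<'E'
from cell import robot
from h import *
st=robot.read_state();print(st["ee_pos"],st["joints"])
for n in ["wrist","top"]:
    c=robot.capture(n);cv2.imwrite(f"pics/{n}1.png",c["frame"]);np.savez(f"{n}1.npz",**c)
E
```

```text
[0.48104255 0.15084897 0.21164252] [   1.78032644   18.25489089  -29.31285245  107.84639788   10.54109937
   56.58292043 -110.49196739]
```

View pics/wrist1.png

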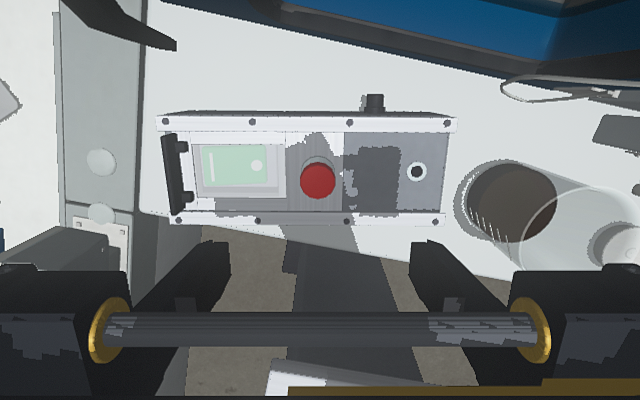

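The wrist view shows the red knob at (318,181), the flange at (172,173) and the second hole at (416,172). The guard lines up with the image axis.

```bash
python3 - <<'E'
from h import *
w=dict(np.load("wrist1.npz"));t=dict(np.load("top1.npz"))
ce,s=red(w["frame"],(280,140,360,215));print(ce,s)
# circle fit top face
k=onz(w,ce[0],ce[1],.116);print("knob",k, "r",s[2]/2/w["fx"]*(w["origin"][2]-.116))
h=onz(w,416,172,.07);print("hole2",h)
P=[onz(w,*p,.083)[:2] for p in [(165,121),(448,124),(178,221),(435,222)]]
for p in P: print(p)
for a,b in[(0,1),(2,3)]:
    d=P[a]-P[b];print("yaw",np.arctan2(-d[0],d[1]),np.linalg.norm(d))
d=k[:2]-h[:2];print("knob-hole yaw",np.arctan2(-d[0],d[1]),np.linalg.norm(d))
c=np.mean(P,0);print(c)
E
```

```text
[316.92535675 181.46981339] [ 20  25  35  34 911]
knob [0.48257628 0.15276304 0.116     ] r 0.014827825675278957
hole2 [0.50021206 0.05451693 0.07      ]
[0.50227169 0.30072655]
[0.55245206 0.04297468]
[0.40451277 0.28144974]
[0.45616198 0.02497309]
yaw 0.19227961528838267 0.26259111063926127
yaw 0.19872193627156737 0.26162552132655237
knob-hole yaw 0.17761457926795676 0.0998164209270427
[0.47884963 0.16253102]
```

Call:
{"name": "play_rows", "arguments": {
  "deltas": "0.0025 0.003 -0.04 0 0 0; 0.0025 0.003 -0.08 0 0 0; 0.0025 0.003 -0.11 0 0 0; 0.0025 0.003 -0.14 0 0 0; 0.0025 0.003 -0.17 0 0 0; 0.0025 0.003 -0.19 0 0 0; 0.0025 0.003 -0.2 0 0 0; 0.0025 0.003 -0.2 0 0 0"
}}

```text
clock: 2.92
ee_pos: [0.4824, 0.1503, 0.091]
tcp_rot: [[0.98, 0.198, -0.002], [0.198, -0.98, -0.001], [-0.002, 0.001, -1.0]]
force: [-0.6, 0.1, 0.9]
gripper_width: 0.0883
```

Call:
{"name": "play_rows", "arguments": {
  "deltas": "0 0 0 0 0 0; 0 0 0 0 0 0; 0 0 0 0 0 0; 0 0 0 0 0 0; 0 0 0 0 0 0; 0 0 0 0 0 0; 0 0 0 0 0 0; 0 0 0 0 0 0",
  "claw": -1,
  "squeeze": 35
}}

```text
clock: 3.58
ee_pos: [0.483, 0.1515, 0.0919]
tcp_rot: [[0.98, 0.199, -0.0], [0.199, -0.98, -0.0], [-0.0, 0.0, -1.0]]
force: [-0.7, -0.7, 0.2]
gripper_width: 0.0368
```

Not fully closed yet, so I'll wait one more call.

Call:
{"name": "play_rows", "arguments": {
  "deltas": "0 0 0 0 0 0; 0 0 0 0 0 0; 0 0 0 0 0 0; 0 0 0 0 0 0; 0 0 0 0 0 0; 0 0 0 0 0 0; 0 0 0 0 0 0; 0 0 0 0 0 0"
}}

```text
clock: 4.25
ee_pos: [0.483, 0.1515, 0.0918]
tcp_rot: [[0.98, 0.199, -0.0], [0.199, -0.98, -0.0], [-0.0, -0.0, -1.0]]
force: [-0.1, -0.5, 0.6]
gripper_width: 0.0005
```

The gripper shut to 0.5 mm, so it isn't holding the knob. I'll look before moving.

```bash
python3 - <<'E'
from cell import robot
from h import *
for n in ["wrist","top","side"]:
    c=robot.capture(n);np.savez(f"{n}2.npz",**c)
    f=c["frame"]
    if n=="top": f=cv2.resize(f[120:230,200:380],None,fx=4.4,fy=4.4)
    if n=="side": f=cv2.resize(f[90:230,230:410],None,fx=4.2,fy=4.2)
    cv2.imwrite(f"pics/{n}2.png",f)
E
```

```text
(no output)
```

View pics/wrist2.png

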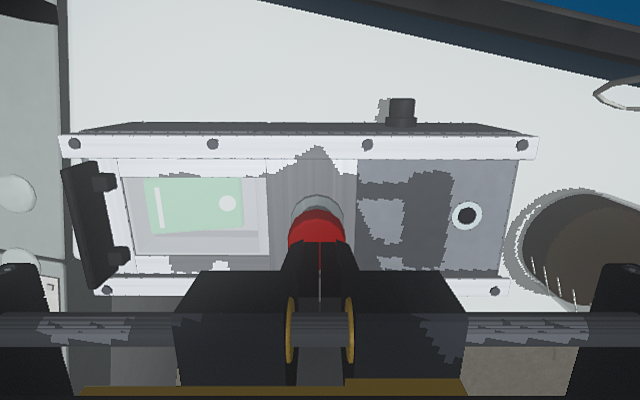

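View pics/side2.png

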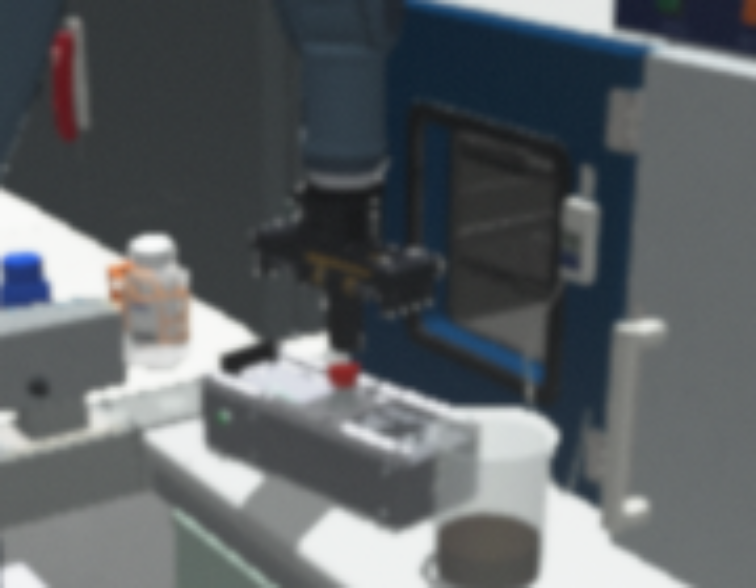

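```bash
python3 - <<'E'
from cell import robot
from h import *
st=robot.read_state();p=st["ee_pos"];print(p,st["gripper_width"],st["force"])
for n in["wrist","side","top"]:
    c=dict(np.load(n+"2.npz"));print(n,c["origin"],"tcp",proj(c,p),"knob top",proj(c,[.4825,.1525,.116]),"knob bot",proj(c,[.4825,.1525,.099]),"collar",proj(c,[.4825,.1525,.08]))
    f=c["frame"]; u,v=[int(x) for x in proj(c,p)]
    z=8 if n!="wrist" else 4; a=48 if z==8 else 90;b=36 if z==8 else 70
    cv2.imwrite(f"pics/{n}2z.png",cv2.resize(f[max(0,v-b):v+b,u-a:u+a],None,fx=z,fy=z,interpolation=cv2.INTER_CUBIC))
E
```

```text
[0.48301668 0.15150547 0.09184598] 0.0004592187428227497 [ 0.39117963 -0.51590373  0.01391621]
wrist [0.5593739  0.16632827 0.27780131] tcp (np.float64(318.29621072100576), np.float64(225.74897963839692)) knob top (np.float64(316.1437827169433), np.float64(243.77031058778456)) knob bot (np.float64(316.41353282607025), np.float64(230.98552356083655)) collar (np.float64(316.66625918527797), np.float64(219.0075759372973))
side [-0.28084765 -1.0200595   0.65557637] tcp (np.float64(311.5844098328036), np.float64(182.85440776452805)) knob top (np.float64(311.3230160661807), np.float64(177.2028218276622)) knob bot (np.float64(311.3364657775201), np.float64(181.15268195113777)) collar (np.float64(311.3513488974311), np.float64(185.52350005763205))
top [ 0.02074674 -0.11132684  1.79132748] tcp (np.float64(275.9125800409055), np.float64(172.45864697713841)) knob top (np.float64(275.03574349538735), np.float64(170.48451127516887)) knob bot (np.float64(275.43119779540484), np.float64(171.93066603978068)) collar (np.float64(275.8645399801148), np.float64(173.51537472823793))
```

View pics/wrist2z.png

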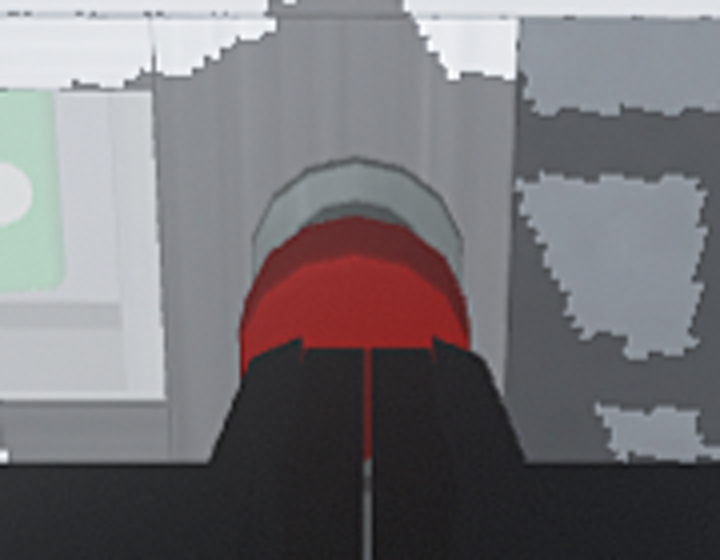

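View pics/side2z.png

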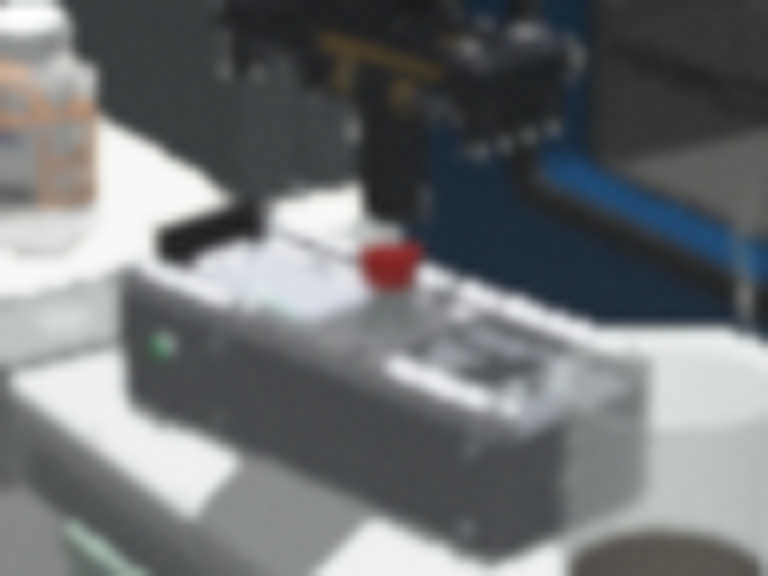

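```bash
python3 - <<'E'
from h import *
w,s,w1,w0=[dict(np.load(n+".npz")) for n in("wrist2","side2","wrist1","wrist0")]
print(two(w,(318,242),s,(313,174)))
R=np.array(w["orientation"]);p=np.array([.483,.1515,.0918])
# candidate tip points along tool axis with +x edge
for z in np.arange(.09,.15,.01): print(round(z,3),np.round(proj(w,[.483+.009,.1515,z]),1),np.round(proj(w,[.483,.1515,z]),1),np.round(proj(s,[.483,.1515,z]),1))
f=cv2.imread("pics/wrist1.png");cv2.imwrite("pics/w1z.png",cv2.resize(f[220:320,100:300],None,fx=4,fy=4))
f=cv2.imread("pics/side0.png");cv2.imwrite("pics/s0z.png",cv2.resize(f[160:280,360:500],None,fx=5,fy=5))
w=dict(np.load("side0.npz"));
for z in (0.2,.22,.24):print(proj(w,[.267,-.592,z]))
y=np.array([.411,-.9115,0])*.044
for sg in(1,-1):
  for z in (.2,.22,.24):print(sg,z,proj(w,np.array([.267,-.592,z])+sg*y), proj(w0,np.array([.267,-.592,z])+sg*y))
E
```

```text
(array([0.4899462 , 0.15251937, 0.12830214]), np.float64(0.001097441379204944))
0.09 [321.3 211. ] [318.3 224.6] [311.6 183.3]
0.1 [321.4 217. ] [318.3 231.2] [311.6 181. ]
0.11 [321.5 223.7] [318.2 238.5] [311.6 178.7]
0.12 [321.6 231.1] [318.1 246.6] [311.6 176.3]
0.13 [321.7 239.4] [318.1 255.7] [311.6 174. ]
0.14 [321.9 248.7] [318.  265.8] [311.5 171.6]
(np.float64(418.09150607757937), np.float64(266.05214331997024))
(np.float64(419.19435526456164), np.float64(258.08025271812505))
(np.float64(420.3208661418389), np.float64(249.93732476256636))
1 0.2 (np.float64(438.93979386091263), np.float64(272.5605409972514)) (np.float64(391.784232677798), np.float64(226.26760918198755))
1 0.22 (np.float64(440.3000614628661), np.float64(264.44202370129875)) (np.float64(399.36477252278564), np.float64(240.57221115276295))
1 0.24 (np.float64(441.6903190471629), np.float64(256.1445164845313)) (np.float64(408.7329400211313), np.float64(258.2500955778408))
-1 0.2 (np.float64(398.31135730841993), np.float64(259.87719621431927)) (np.float64(245.4693388420996), np.float64(226.23239649590383))
-1 0.22 (np.float64(399.1811564402485), np.float64(252.0477899156612)) (np.float64(237.62449128506688), np.float64(240.5208000189829))
-1 0.24 (np.float64(400.0691291191881), np.float64(244.0547963253928)) (np.float64(227.93149278205732), np.float64(258.17537812935586))
```

View pics/w1z.png

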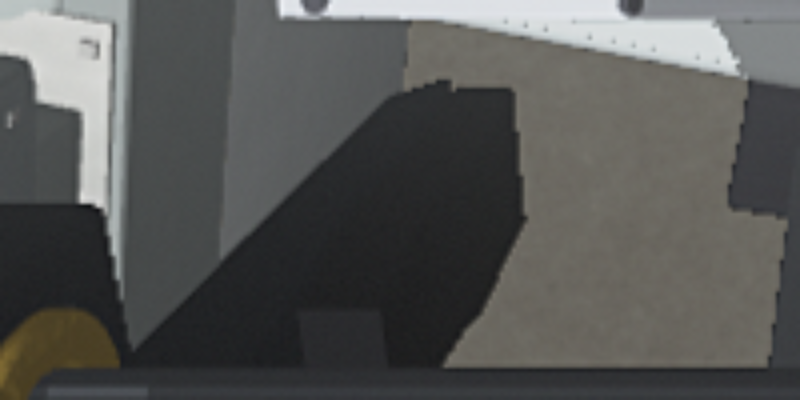

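View pics/s0z.png

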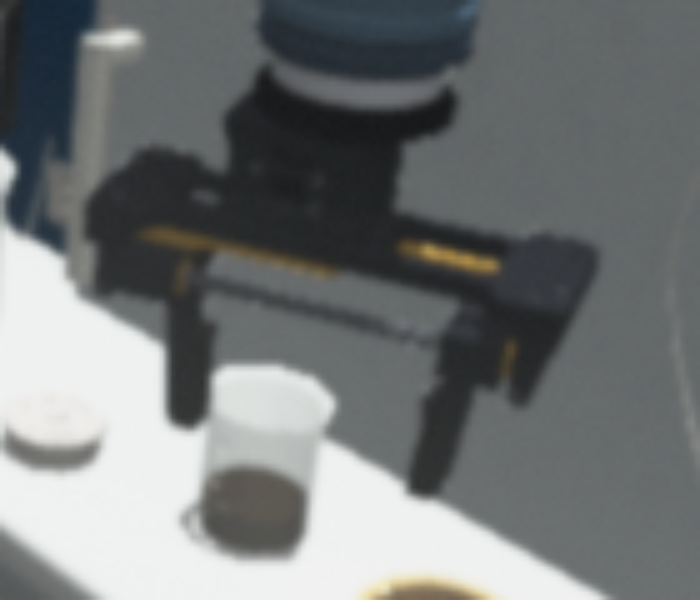

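The finger tips in both views sit about 36 mm higher than the reported TCP. They triangulate to z 0.128 against a reported 0.092, and the side view at the start showed the same offset. So the jaws closed above the knob without touching it. I'll reopen and descend by that offset in stages, checking each one.

Call:
{"name": "play_rows", "arguments": {
  "deltas": "0 0 0 0 0 0; 0 0 0 0 0 0; 0 0 0 0 0 0; 0 0 0 0 0 0; 0 0 0 0 0 0; 0 0 0 0 0 0; 0 0 0 0 0 0; 0 0 0 0 0 0",
  "claw": 1
}}

```text
clock: 5.07
ee_pos: [0.483, 0.1515, 0.0918]
tcp_rot: [[0.98, 0.199, -0.0], [0.199, -0.98, -0.0], [-0.0, -0.0, -1.0]]
force: [-0.8, 0.2, -0.7]
gripper_width: 0.0516
```

Call:
{"name": "play_rows", "arguments": {
  "deltas": "0 0 0 0 0 0; 0 0 0 0 0 0; 0 0 -0.005 0 0 0; 0 0 -0.01 0 0 0; 0 0.001 -0.02 0 0 0; 0 0.001 -0.03 0 0 0; 0 0.001 -0.037 0 0 0; 0 0.001 -0.037 0 0 0"
}}

```text
clock: 5.73
ee_pos: [0.4821, 0.1518, 0.0684]
tcp_rot: [[0.98, 0.2, -0.002], [0.2, -0.98, -0.001], [-0.002, 0.0, -1.0]]
force: [-0.5, 0.2, 0.7]
gripper_width: 0.0882
```

```bash
python3 - <<'E'
from cell import robot
from h import *
st=robot.read_state();print(st["ee_pos"],st["gripper_width"],st["force"])
for n in ["wrist","side"]:
    c=robot.capture(n);np.savez(f"{n}3.npz",**c);f=c["frame"]
    if n=="side": f=cv2.resize(f[120:220,250:380],None,fx=6,fy=6,interpolation=cv2.INTER_CUBIC)
    cv2.imwrite(f"pics/{n}3.png",f)
E
```

```text
[0.48209263 0.15180353 0.06837306] 0.08821346900634734 [-0.526191    0.18526459  0.7015762 ]
```

View pics/wrist3.png

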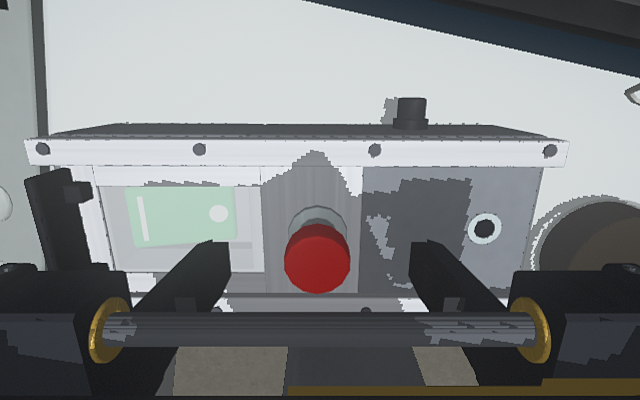

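View pics/side3.png

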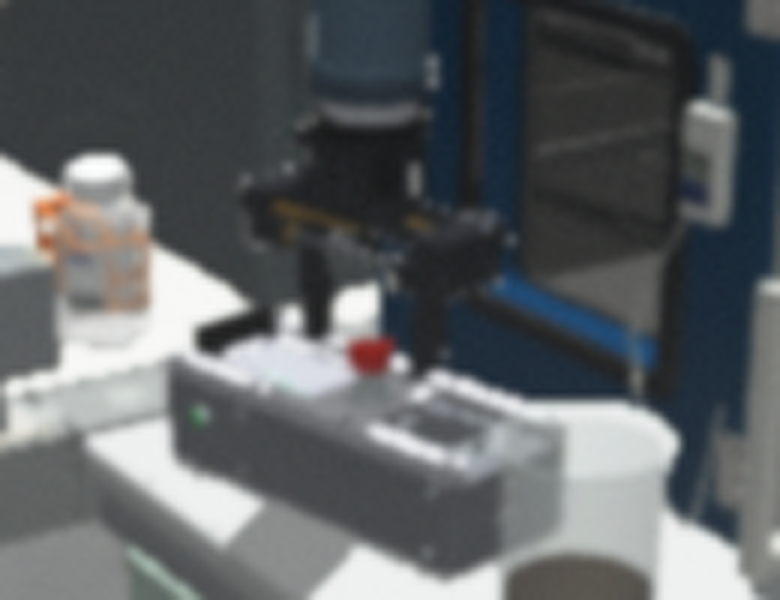

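The open tips now straddle the knob (tips at (222,245) and (418,245), knob at (317,258)), and there's no contact at reported z 0.068. That is below the plate top, so the offset is real. I'll go down 14 mm more and grip.

Call:
{"name": "play_rows", "arguments": {
  "deltas": "0 0 -0.004 0 0 0; 0 0 -0.01 0 0 0; 0 0 -0.016 0 0 0; 0 0 -0.021 0 0 0; 0 0 -0.023 0 0 0; 0 0 -0.023 0 0 0; 0 0 -0.023 0 0 0; 0 0 -0.023 0 0 0"
}}

```text
clock: 6.5
ee_pos: [0.4831, 0.1522, 0.0559]
tcp_rot: [[0.98, 0.199, 0.0], [0.199, -0.98, 0.0], [0.0, -0.0, -1.0]]
force: [-0.0, 0.2, -0.3]
gripper_width: 0.0885
```

Call:
{"name": "play_rows", "arguments": {
  "deltas": "0 0 0 0 0 0; 0 0 0 0 0 0; 0 0 0 0 0 0; 0 0 0 0 0 0; 0 0 0 0 0 0; 0 0 0 0 0 0; 0 0 0 0 0 0; 0 0 0 0 0 0",
  "claw": -1,
  "squeeze": 35
}}

```text
clock: 7.17
ee_pos: [0.483, 0.1522, 0.0558]
tcp_rot: [[0.98, 0.199, 0.0], [0.199, -0.98, 0.0], [0.0, -0.0, -1.0]]
force: [0.3, -0.1, -0.7]
gripper_width: 0.0371
```

Call:
{"name": "play_rows", "arguments": {
  "deltas": "0 0 0 0 0 0; 0 0 0 0 0 0; 0 0 0 0 0 0; 0 0 0 0 0 0; 0 0 0 0 0 0; 0 0 0 0 0 0; 0 0 0 0 0 0; 0 0 0 0 0 0"
}}

```text
clock: 7.83
ee_pos: [0.483, 0.1522, 0.0558]
tcp_rot: [[0.98, 0.2, -0.0], [0.2, -0.98, 0.0], [-0.0, -0.0, -1.0]]
force: [-0.2, 1.3, 1.3]
gripper_width: 0.0315
```

The grip is at 31.5 mm, which matches the 32 mm knob. Lifting 10.5 mm.

Call:
{"name": "play_rows", "arguments": {
  "deltas": "0 0 0.003 0 0 0; 0 0 0.007 0 0 0; 0 0 0.011 0 0 0; 0 0 0.015 0 0 0; 0 0 0.018 0 0 0; 0 0 0.018 0 0 0; 0 0 0.018 0 0 0; 0 0 0.018 0 0 0"
}}

```text
clock: 8.5
ee_pos: [0.4829, 0.1521, 0.0665]
tcp_rot: [[0.98, 0.199, -0.0], [0.199, -0.98, -0.0], [-0.0, -0.0, -1.0]]
force: [2.2, 2.5, -9.5]
gripper_width: 0.0308
```

The pull is -9.5 N, so the plunger is up. Now I'll slide the guard.

Call:
{"name": "play_rows", "arguments": {
  "deltas": "0.002 -0.01 0 0 0 0; 0.005 -0.025 0 0 0 0; 0.008 -0.04 0 0 0 0; 0.011 -0.055 0 0 0 0; 0.014 -0.07 0 0 0 0; 0.017 -0.085 0 0 0 0; 0.02 -0.1 0 0 0 0; 0.023 -0.115 0 0 0 0"
}}

```text
clock: 9.17
ee_pos: [0.4969, 0.082, 0.0666]
tcp_rot: [[0.98, 0.199, -0.0], [0.199, -0.98, -0.0], [-0.0, 0.0, -1.0]]
force: [3.0, 2.8, -8.9]
gripper_width: 0.0313
```

Call:
{"name": "play_rows", "arguments": {
  "deltas": "0.002 -0.01 0 0 0 0; 0.004 -0.02 0 0 0 0; 0.006 -0.029 0 0 0 0; 0.007 -0.036 0 0 0 0; 0.008 -0.041 0 0 0 0; 0.009 -0.045 0 0 0 0; 0.0095 -0.047 0 0 0 0; 0.0095 -0.047 0 0 0 0"
}}

```text
clock: 9.83
ee_pos: [0.5024, 0.0545, 0.0665]
tcp_rot: [[0.98, 0.199, -0.0], [0.199, -0.98, -0.0], [-0.0, 0.0, -1.0]]
force: [2.4, -0.6, -8.7]
gripper_width: 0.0307
```

Travel is 99.5 mm. I'll lower the knob while still gripping it, to feel whether the pin enters the hole.

Call:
{"name": "play_rows", "arguments": {
  "deltas": "0 0 -0.002 0 0 0; 0 0 -0.004 0 0 0; 0 0 -0.006 0 0 0; 0 0 -0.008 0 0 0; 0 0 -0.009 0 0 0; 0 0 -0.009 0 0 0; 0 0 -0.009 0 0 0; 0 0 -0.009 0 0 0"
}}

```text
clock: 10.5
ee_pos: [0.5024, 0.0548, 0.0612]
tcp_rot: [[0.98, 0.199, -0.0], [0.199, -0.98, -0.0], [-0.0, 0.0, -1.0]]
force: [1.6, -1.9, -7.3]
gripper_width: 0.031
```

The spring still pulls -7.3 N at about 5 mm lift, so the pin is in the hole. I'll lower the rest of the way and release.

Call:
{"name": "play_rows", "arguments": {
  "deltas": "0 0 -0.002 0 0 0; 0 0 -0.004 0 0 0; 0 0 -0.006 0 0 0; 0 0 -0.007 0 0 0; 0 0 -0.008 0 0 0; 0 0 -0.008 0 0 0; 0 0 -0.008 0 0 0; 0 0 -0.008 0 0 0"
}}

```text
clock: 11.17
ee_pos: [0.5024, 0.0549, 0.0564]
tcp_rot: [[0.98, 0.199, -0.0], [0.199, -0.98, -0.0], [-0.0, 0.0, -1.0]]
force: [1.3, -1.1, -5.4]
gripper_width: 0.0308
```

Call:
{"name": "play_rows", "arguments": {
  "deltas": "0 0 0 0 0 0; 0 0 0 0 0 0; 0 0 0 0 0 0; 0 0 0 0 0 0; 0 0 0 0 0 0; 0 0 0 0 0 0; 0 0 0 0 0 0; 0 0 0 0 0 0",
  "claw": 0.35
}}

```text
clock: 11.83
ee_pos: [0.5025, 0.055, 0.0564]
tcp_rot: [[0.98, 0.199, 0.0], [0.199, -0.98, 0.0], [0.0, -0.0, -1.0]]
force: [0.1, 0.3, -0.1]
gripper_width: 0.0595
```

Call:
{"name": "play_rows", "arguments": {
  "deltas": "0 0 0.01 0 0 0; 0 0 0.03 0 0 0; 0 0 0.06 0 0 0; 0 0 0.09 0 0 0; 0 0 0.12 0 0 0; 0 0 0.14 0 0 0; 0 0 0.15 0 0 0; 0 0 0.15 0 0 0"
}}

```text
clock: 12.5
ee_pos: [0.5037, 0.0551, 0.1484]
tcp_rot: [[0.98, 0.199, 0.003], [0.199, -0.98, 0.0], [0.003, 0.001, -1.0]]
force: [0.1, -0.1, 0.0]
gripper_width: 0.0592
```

```bash
python3 - <<'E'
from cell import robot
from h import *
st=robot.read_state();print(st["clock"],st["ee_pos"],st["gripper_width"],st["force"])
for n in ["wrist","side","top"]:
    c=robot.capture(n);np.savez(f"{n}4.npz",**c);f=c["frame"]
    if n=="side": f=cv2.resize(f[120:220,250:380],None,fx=6,fy=6,interpolation=cv2.INTER_CUBIC)
    cv2.imwrite(f"pics/{n}4.png",f)
E
```

```text
12.5 [0.50366457 0.05505827 0.14837748] 0.05919450709019195 [ 0.1471073  -0.12195201  0.03679423]
```

View pics/wrist4.png

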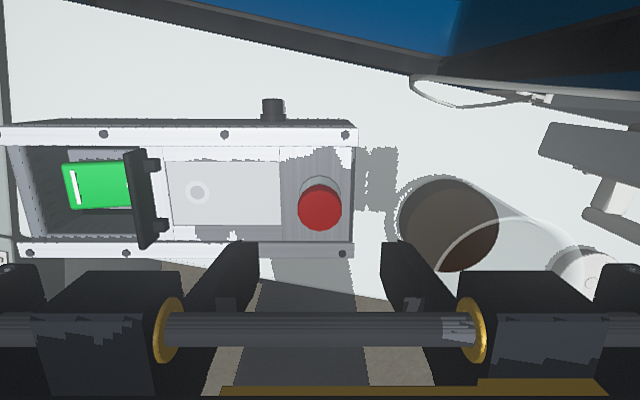

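View pics/side4.png

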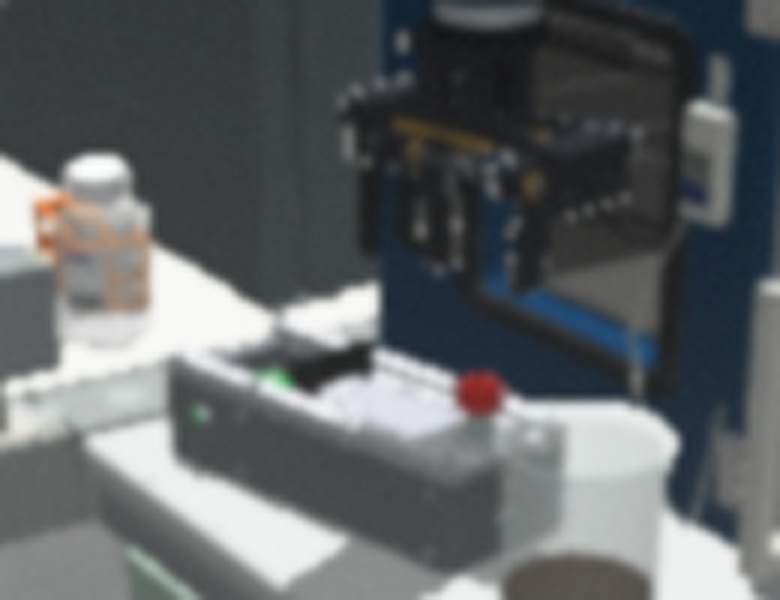

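The guard is open: the flange is at (140,197), the knob is at the far end at (320,207), and the green rocker is exposed with its white bar at (75,188). I'll check the knob height, the rocker point and what stands to the left.

```bash
python3 - <<'E'
from h import *
w,s,t=[dict(np.load(n+"4.npz")) for n in("wrist","side","top")]
a,_=red(w["frame"],(285,165,350,235));b,_=red(s["frame"],(310,165,350,200))
print("knob",a,b,onz(w,*a,.116),two(w,a,s,b))
f=w["frame"].astype(int);m=((f[...,1]-f[...,2]>60)&(f[...,1]-f[...,0]>40)).astype(np.uint8)
n,l,st,ce=cv2.connectedComponentsWithStats(m);i=1+np.argmax(st[1:,4]);print("green",ce[i],st[i])
q=onz(w,75,188,.058);q2=onz(w,ce[i][0],ce[i][1],.053)
R=np.array([[np.cos(.197),-np.sin(.197)],[np.sin(.197),np.cos(.197)]]);O=np.array([.4788,.1724])
for x in(q,q2):print(x,R.T@(x[:2]-O))
print("well wall +y corner",R.T@(onz(w,15,147,.07)[:2]-O),R.T@(onz(w,38,236,.07)[:2]-O))
print("target",O+R@[0,.092])
t0=dict(np.load("top0.npz"));s0=dict(np.load("side0.npz"))
cv2.imwrite("pics/tl.png",cv2.resize(t0["frame"][110:250,110:260],None,fx=4,fy=4));cv2.imwrite("pics/sl.png",cv2.resize(s0["frame"][130:230,200:320],None,fx=6,fy=6))
E
```

```text
knob [318.92587313 209.85673557] [329.5        184.85714286] [0.5023263  0.05442664 0.116     ] (array([0.50121912, 0.05403606, 0.11236903]), np.float64(0.0004281266091315193))
green [ 97.05491222 184.35973104] [  61  161   70   49 2677]
[0.45965747 0.26122523 0.058     ] [-0.00138667  0.09085392]
[0.46473952 0.24565029 0.053     ] [0.00054863 0.07458553]
well wall +y corner [0.03596655 0.1221354 ] [-0.04131024  0.12316095]
target [0.460793   0.26262055]
```

View pics/tl.png

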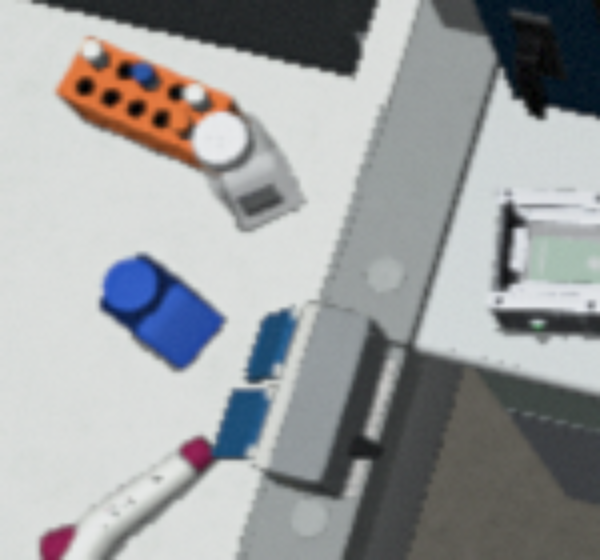

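View pics/sl.png

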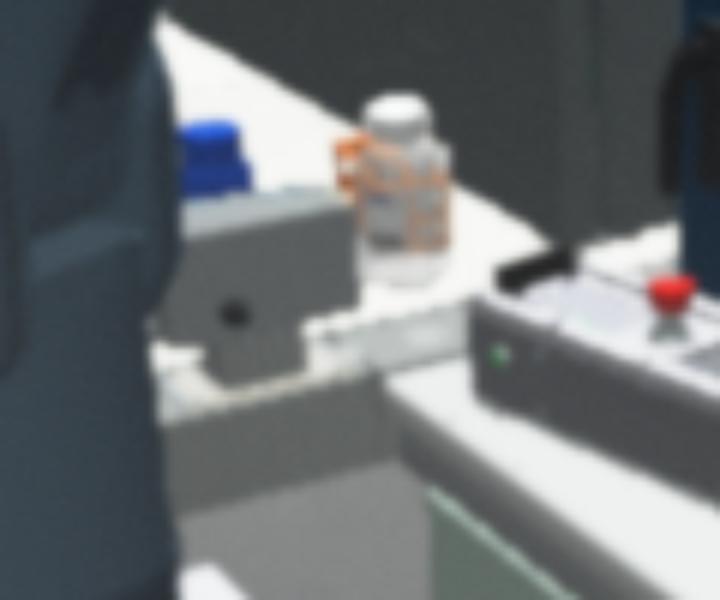

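```bash
python3 - <<'E'
from h import *
t,s=dict(np.load("top0.npz")),dict(np.load("side0.npz"))
tf=lambda u,v:(u/4+110,v/4+110); sf=lambda u,v:(u/6+200,v/6+130)
for z in(.12,.24): print(z,onz(t,*tf(532,25),z),onz(t,*tf(540,110),z))
print("top of handle in side", [ (z,y,np.round(proj(s,[.56,y,z]),0)) for y in(.26,.3,.34) for z in(.12,.24)])
print("curb",onz(t,*tf(330,290),.05),onz(t,*tf(415,340),.05), "box corner",onz(t,*tf(380,325),.12),two(t,tf(380,325),s,sf(358,205)))
print(two(t,tf(315,303),s,sf(330,190)))
E
```

```text
0.12 [0.64546009 0.31226081 0.12      ] [0.57128806 0.28376023 0.12      ]
0.24 [0.60060616 0.28184755 0.24      ] [0.53175962 0.25539329 0.24      ]
top of handle in side [(0.12, 0.26, array([313., 165.])), (0.24, 0.26, array([313., 138.])), (0.12, 0.3, array([308., 163.])), (0.24, 0.3, array([308., 136.])), (0.12, 0.34, array([303., 160.])), (0.24, 0.34, array([303., 134.]))]
curb [0.38784753 0.43350226 0.05      ] [0.36241499 0.34765372 0.05      ] box corner [0.35403841 0.36157386 0.12      ] (array([0.35290204, 0.356059  , 0.13642535]), np.float64(0.0046038249626962685))
(array([0.35953415, 0.41671358, 0.12907094]), np.float64(0.004770990102831867))
```

```bash
python3 - <<'E'
from h import *
s=cv2.imread("pics/side0.png");cv2.imwrite("pics/sh.png",cv2.resize(s[70:200,270:420],None,fx=5,fy=5))
E
```

```text
(no output)
```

View pics/sh.png

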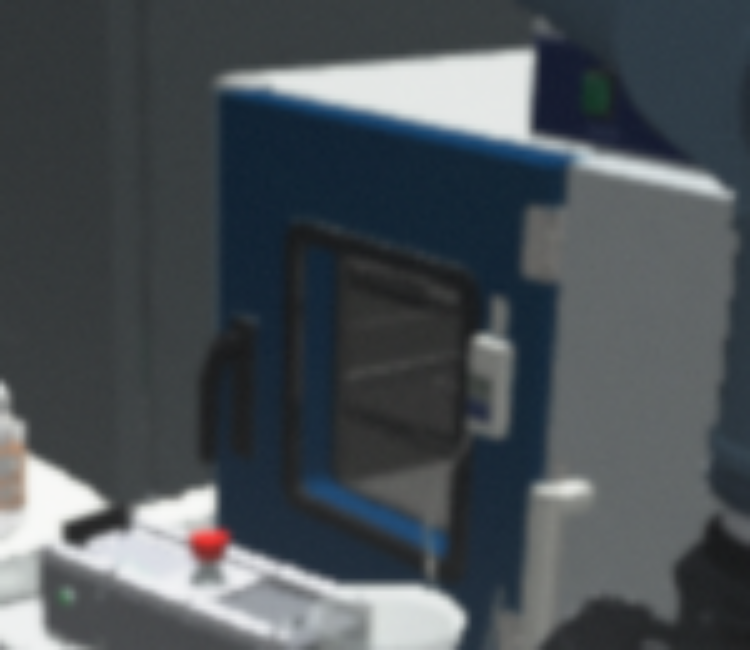

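The knob triangulates to z 0.1124, against 0.1129 at the start, so the plunger is fully down. The oven handle is near (0.56,0.27), right where the wrist camera would come down at the rocker. I'll turn the tool half round, well clear of things, so the camera faces the robot.

Call:
{"name": "play_rows", "arguments": {
  "deltas": "-0.01 0.01 0.01 0 0 0.02; -0.03 0.03 0.02 0 0 0.05; -0.05 0.05 0.03 0 0 0.08; -0.07 0.07 0.04 0 0 0.11; -0.09 0.09 0.05 0 0 0.15; -0.11 0.11 0.05 0 0 0.19; -0.12 0.13 0.05 0 0 0.23; -0.12 0.15 0.05 0 0 0.27"
}}

```text
clock: 13.32
ee_pos: [0.4285, 0.1451, 0.1757]
tcp_rot: [[0.494, 0.869, -0.002], [0.869, -0.494, -0.001], [-0.002, -0.001, -1.0]]
force: [-0.3, 0.3, -0.1]
gripper_width: 0.0593
```

Call:
{"name": "play_rows", "arguments": {
  "deltas": "0 0 0 0 0 0.03; 0 0 0 0 0 0.07; 0 0 0 0 0 0.11; 0 0 0 0 0 0.15; 0 0 0 0 0 0.19; 0 0 0 0 0 0.23; 0 0 0 0 0 0.27; 0 0 0 0 0 0.3"
}}

```text
clock: 13.98
ee_pos: [0.4298, 0.1447, 0.1756]
tcp_rot: [[-0.412, 0.911, -0.002], [0.911, 0.412, -0.0], [0.001, -0.002, -1.0]]
force: [-0.3, 0.2, 0.0]
gripper_width: 0.0594
```

Call:
{"name": "play_rows", "arguments": {
  "deltas": "0 0 0 0 0 0.03; 0 0 0 0 0 0.07; 0 0 0 0 0 0.11; 0 0 0 0 0 0.15; 0 0 0 0 0 0.19; 0 0 0 0 0 0.23; 0 0 0 0 0 0.27; 0 0 0 0 0 0.3",
  "claw": -1
}}

```text
clock: 14.65
ee_pos: [0.4299, 0.1447, 0.1756]
tcp_rot: [[-0.979, 0.203, -0.002], [0.203, 0.979, 0.0], [0.002, -0.0, -1.0]]
force: [0.9, 0.0, -0.3]
gripper_width: 0.0083
```

Call:
{"name": "play_rows", "arguments": {
  "deltas": "0.01 0.03 0 0 0 0.02; 0.02 0.07 0 0 0 0.05; 0.03 0.11 0 0 0 0.08; 0.04 0.15 0 0 0 0.11; 0.05 0.18 -0.03 0 0 0.128; 0.0515 0.196 -0.08 0 0 0.128; 0.0515 0.196 -0.13 0 0 0.128; 0.0515 0.196 -0.14 0 0 0.128"
}}

```text
clock: 15.32
ee_pos: [0.4584, 0.2611, 0.0876]
tcp_rot: [[-0.981, -0.192, -0.007], [-0.192, 0.981, -0.003], [0.007, -0.002, -1.0]]
force: [-1.6, -1.2, -0.4]
gripper_width: 0.0003
```

```bash
python3 - <<'E'
from cell import robot
from h import *
st=robot.read_state();print(st["clock"],st["ee_pos"],st["gripper_width"],st["force"])
for n in ["wrist","side","top"]:
    c=robot.capture(n);np.savez(f"{n}5.npz",**c);f=c["frame"]
    if n!="wrist": 
        o=(250,100) if n=="side" else (200,120)
        f=cv2.resize(f[o[1]:o[1]+100,o[0]:o[0]+130],None,fx=6,fy=6,interpolation=cv2.INTER_CUBIC)
    cv2.imwrite(f"pics/{n}5.png",f)
    print(n,proj(c,st["ee_pos"]+[0,0,.0365]),proj(c,[.4608,.2624,.057]))
E
```

```text
15.3167 [0.45842275 0.26112492 0.08763171] 0.0003163379673249951 [-1.59652138 -1.15677428 -0.39110755]
wrist (np.float64(320.6437290503955), np.float64(256.08887827290613)) (np.float64(321.5833507600403), np.float64(214.3149818695037))
side (np.float64(292.28591755393006), np.float64(168.70773693818953)) (np.float64(292.99958802511594), np.float64(183.39512800819568))
top (np.float64(242.09305118483724), np.float64(168.97886189191246)) (np.float64(244.64097296374473), np.float64(173.89900937298302))
```

View pics/wrist5.png

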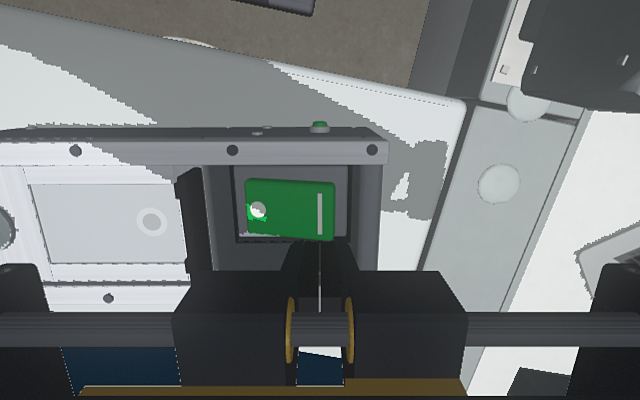

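View pics/side5.png

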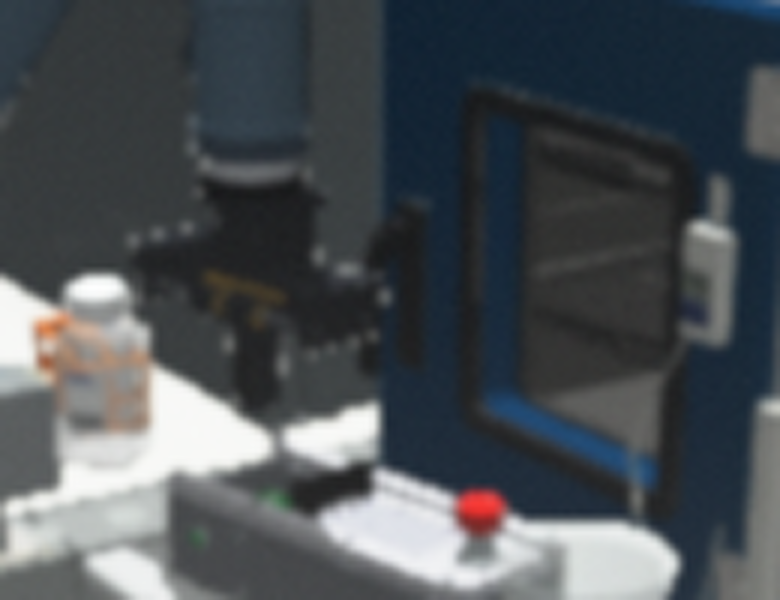

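View pics/top5.png

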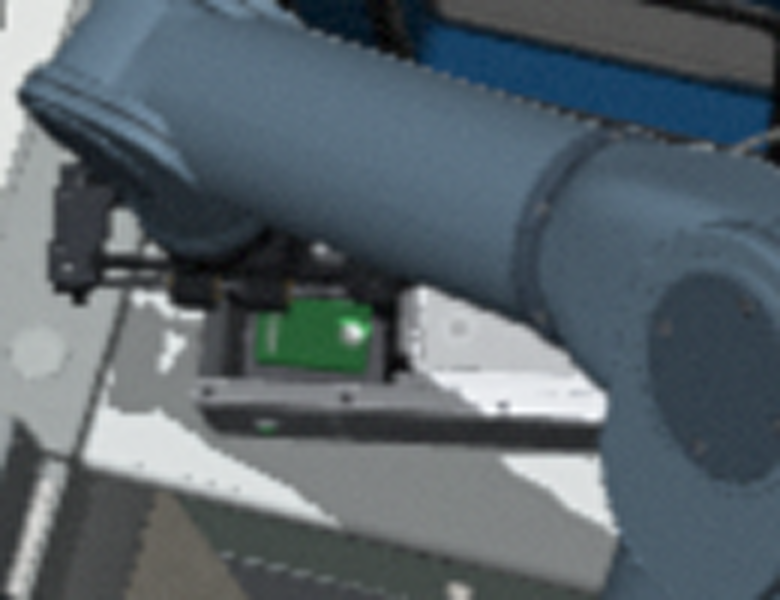

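The closed tips line up with the white bar at column 320. At full press, the gripper body would pass only a few mm above the flange. So I'll tilt the tool 8° to raise its flange side, which also presses with the outer edge.

Call:
{"name": "play_rows", "arguments": {
  "deltas": "0 0 0 -0.01 -0.002 0; 0.001 -0.004 0 -0.02 -0.004 0; 0.0015 -0.008 -0.01 -0.03 -0.006 0; 0.0015 -0.008 -0.03 -0.04 -0.008 0; 0.0015 -0.008 -0.05 -0.0435 -0.009 0; 0.0015 -0.008 -0.07 -0.0435 -0.009 0; 0.0015 -0.008 -0.075 -0.0435 -0.009 0; 0.0015 -0.008 -0.075 -0.0435 -0.009 0"
}}

```text
clock: 16.13
ee_pos: [0.462, 0.2568, 0.0467]
tcp_rot: [[-0.982, -0.188, 0.027], [-0.19, 0.972, -0.137], [-0.0, -0.139, -0.99]]
force: [0.2, -0.7, -0.2]
gripper_width: 0.0007
```

```bash
python3 - <<'E'
from cell import robot
from h import *
st=robot.read_state();tp=st["ee_pos"]-.0365*st["tcp_rot"][:,2]
R=np.array([[np.cos(.197),-np.sin(.197)],[np.sin(.197),np.cos(.197)]]);O=np.array([.4788,.1724])
print(st["ee_pos"],"true tip",tp,"local",R.T@(tp[:2]-O),st["force"])
for n in ["wrist","side"]:
    c=robot.capture(n);f=c["frame"]
    if n!="wrist": f=cv2.resize(f[120:220,250:380],None,fx=6,fy=6,interpolation=cv2.INTER_CUBIC)
    cv2.imwrite(f"pics/{n}6.png",f)
E
```

```text
[0.46202184 0.25683714 0.0467324 ] true tip [0.46104641 0.26182878 0.08287631] local [9.35376160e-05 9.11739449e-02] [ 0.15576309 -0.70133908 -0.18129943]
```

View pics/wrist6.png

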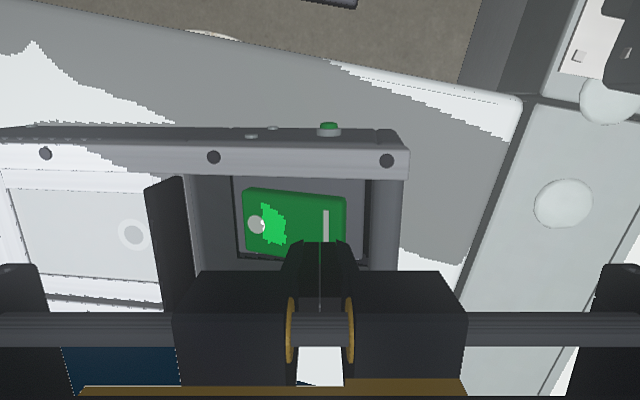

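View pics/side6.png

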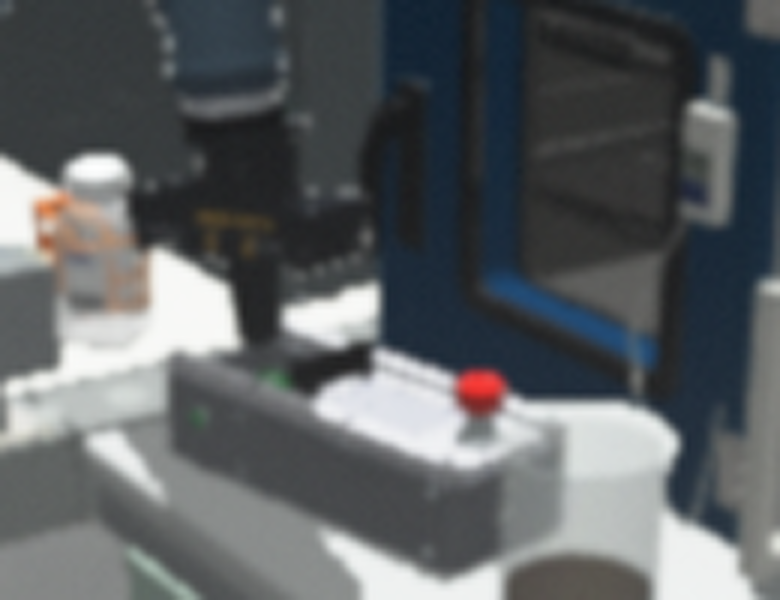

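It's aligned at local (0, 91 mm) with the tip at z 0.083. Going down now.

Call:
{"name": "play_rows", "arguments": {
  "deltas": "0 0 -0.006 0 0 0; 0 0 -0.012 0 0 0; 0 0 -0.018 0 0 0; 0 0 -0.024 0 0 0; 0 0 -0.03 0 0 0; 0 0 -0.034 0 0 0; 0 0 -0.036 0 0 0; 0 0 -0.036 0 0 0"
}}

```text
clock: 16.9
ee_pos: [0.4621, 0.2577, 0.0255]
tcp_rot: [[-0.982, -0.189, 0.028], [-0.191, 0.972, -0.136], [-0.001, -0.139, -0.99]]
force: [0.4, -0.7, 0.3]
gripper_width: 0.0003
```

Call:
{"name": "play_rows", "arguments": {
  "deltas": "0 0 -0.002 0 0 0; 0 0 -0.004 0 0 0; 0 0 -0.006 0 0 0; 0 0 -0.008 0 0 0; 0 0 -0.01 0 0 0; 0 0 -0.012 0 0 0; 0 0 -0.014 0 0 0; 0 0 -0.014 0 0 0"
}}

```text
clock: 17.57
ee_pos: [0.4623, 0.2586, 0.0175]
tcp_rot: [[-0.982, -0.189, 0.028], [-0.191, 0.972, -0.135], [-0.002, -0.138, -0.99]]
force: [-1.2, 1.8, 2.2]
gripper_width: 0.0003
```

Contact has begun (2 N at tip z about 0.054). I'll keep pressing.

Call:
{"name": "play_rows", "arguments": {
  "deltas": "0 0 -0.002 0 0 0; 0 0 -0.004 0 0 0; 0 0 -0.006 0 0 0; 0 0 -0.008 0 0 0; 0 0 -0.01 0 0 0; 0 0 -0.012 0 0 0; 0 0 -0.014 0 0 0; 0 0 -0.014 0 0 0"
}}

```text
clock: 18.23
ee_pos: [0.4624, 0.2578, 0.0089]
tcp_rot: [[-0.982, -0.189, 0.028], [-0.191, 0.972, -0.136], [-0.002, -0.139, -0.99]]
force: [0.5, 1.7, 1.7]
gripper_width: 0.0003
```

Call:
{"name": "play_rows", "arguments": {
  "deltas": "0 0 -0.001 0 0 0; 0 0 -0.002 0 0 0; 0 0 -0.003 0 0 0; 0 0 -0.003 0 0 0; 0 0 -0.003 0 0 0; 0 0 -0.003 0 0 0; 0 0 -0.003 0 0 0; 0 0 -0.003 0 0 0"
}}

```text
clock: 18.9
ee_pos: [0.4624, 0.2579, 0.0078]
tcp_rot: [[-0.982, -0.189, 0.029], [-0.191, 0.972, -0.136], [-0.002, -0.139, -0.99]]
force: [-2.6, 0.9, 9.2]
gripper_width: 0.0002
```

Call:
{"name": "play_rows", "arguments": {
  "deltas": "0 0 -0.001 0 0 0; 0 0 -0.002 0 0 0; 0 0 -0.002 0 0 0; 0 0 -0.002 0 0 0; 0 0 -0.002 0 0 0; 0 0 -0.002 0 0 0; 0 0 -0.002 0 0 0; 0 0 -0.002 0 0 0"
}}

```text
clock: 19.57
ee_pos: [0.4625, 0.258, 0.0076]
tcp_rot: [[-0.982, -0.189, 0.03], [-0.191, 0.972, -0.137], [-0.003, -0.14, -0.99]]
force: [-3.9, -0.6, 19.6]
gripper_width: 0.0007
```

The force rose to 19.6 N with almost no further motion, so the rocker is at its stop. Retreating upward.

Call:
{"name": "play_rows", "arguments": {
  "deltas": "0 0 0.01 0 0 0; 0 0 0.03 0 0 0; 0 0 0.06 0 0 0; 0 0 0.1 0 0 0; 0 0 0.15 0 0 0; 0 0 0.2 0 0 0; 0 0 0.24 0 0 0; 0 0 0.25 0 0 0"
}}

```text
clock: 20.23
ee_pos: [0.4635, 0.2583, 0.1597]
tcp_rot: [[-0.982, -0.188, 0.032], [-0.19, 0.972, -0.135], [-0.006, -0.138, -0.99]]
force: [0.6, 0.9, -0.8]
gripper_width: 0.0002
```

Call:
{"name": "play_rows", "arguments": {
  "deltas": "-0.02 -0.02 0.02 0 0 0; -0.04 -0.05 0.04 0 0 0; -0.05 -0.09 0.06 0 0 0; -0.05 -0.14 0.08 0 0 0; -0.05 -0.18 0.1 0 0 0; -0.05 -0.2 0.1 0 0 0; -0.05 -0.2 0.1 0 0 0; -0.05 -0.2 0.1 0 0 0"
}}

```text
clock: 20.9
ee_pos: [0.432, 0.1367, 0.2156]
tcp_rot: [[-0.982, -0.187, 0.027], [-0.189, 0.972, -0.137], [-0.001, -0.14, -0.99]]
force: [-0.4, 0.7, -0.4]
gripper_width: 0.0007
```

```bash
python3 - <<'E'
from cell import robot
from h import *
st=robot.read_state();print(st["clock"],st["ee_pos"],st["force"])
for n in ["wrist","side","top"]:
    c=robot.capture(n);np.savez(f"{n}7.npz",**c);f=c["frame"]
    if n=="side": f=cv2.resize(f[120:220,250:380],None,fx=6,fy=6,interpolation=cv2.INTER_CUBIC)
    cv2.imwrite(f"pics/{n}7.png",f)
E
```

```text
20.9 [0.43201271 0.13668046 0.21556837] [-0.42939106  0.68036997 -0.35342279]
```

View pics/wrist7.png

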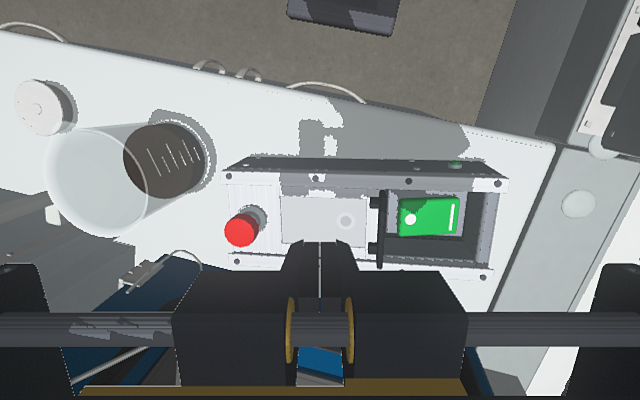

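View pics/side7.png

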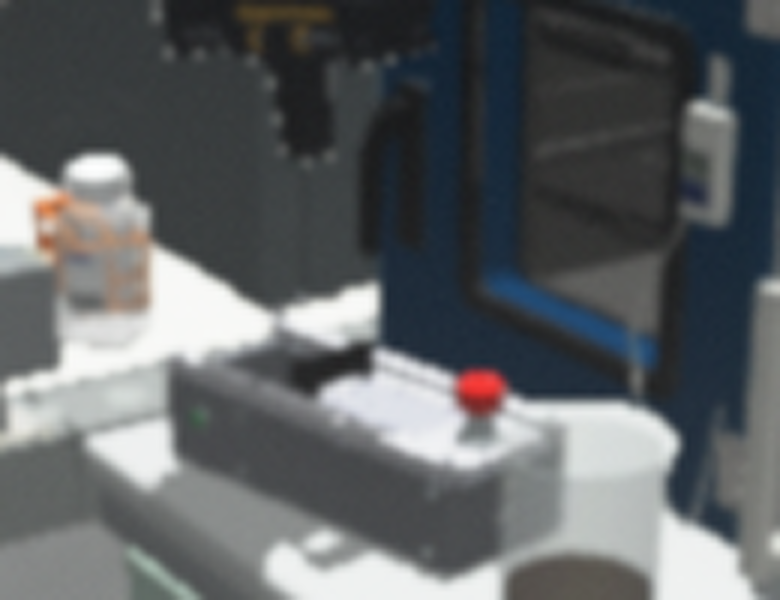

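View pics/top7.png

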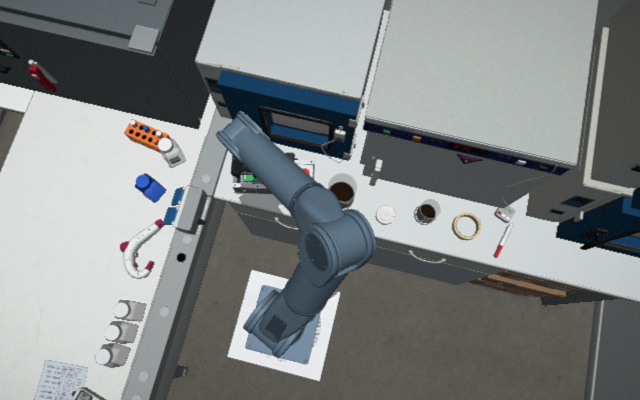

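```bash
python3 - <<'E'
from cell import robot
from h import *
w,s=dict(np.load("wrist7.npz")),dict(np.load("side7.npz"))
R=np.array([[np.cos(.197),-np.sin(.197)],[np.sin(.197),np.cos(.197)]]);O=np.array([.4788,.1724])
for z in(.045,.057): print(z,R.T@(onz(w,453,217,z)[:2]-O))
for z in(.045,.057): print(z,R.T@(onz(w,410,219,z)[:2]-O), "(round mark, was local in wrist4?)")
a,_=red(w["frame"],(215,200,270,255));b,_=red(s["frame"],(310,165,350,200));print(two(w,a,s,b))
f=w["frame"];cv2.imwrite("pics/w7z.png",cv2.resize(f[180:250,360:500],None,fx=5.5,fy=5.5,interpolation=cv2.INTER_CUBIC))
t0,t7=[dict(np.load(f"top{i}.npz"))["frame"].astype(int) for i in(0,7)]
print("diff objs right",np.abs(t0-t7)[195:250,372:520].max(2).__gt__(40).sum())
E
```

```text
0.045 [3.63220804e-06 9.56546155e-02]
0.057 [-0.00446151  0.09241372]
0.045 [0.00447156 0.05043685] (round mark, was local in wrist4?)
0.057 [-0.00014475  0.04872581] (round mark, was local in wrist4?)
(array([0.50177086, 0.05364645, 0.11384776]), np.float64(0.000648054436837566))
diff objs right 31
```

View pics/w7z.png

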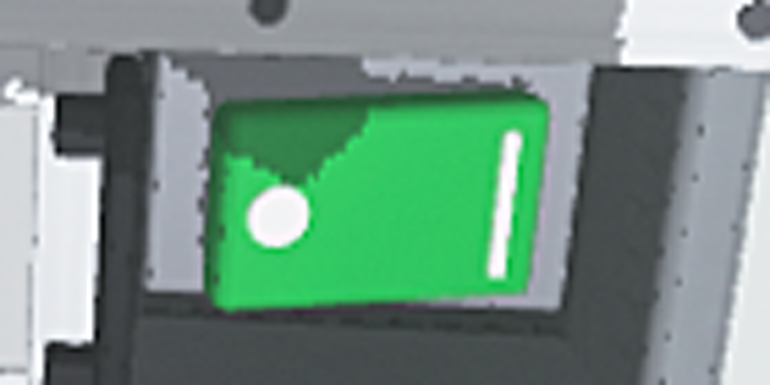

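With both marks placed on the rocker's centre line (x = 0), the bar end comes out at z 0.045 and the round-mark end at z 0.057. The rocker is fully on, so I'm handing in.

```bash
python3 -c "
from cell import robot
print(robot.hand_in()); s=robot.read_state(); print(s['clock'],s['force'])"
```

```text
the job is handed in; nothing more can be done
None
the job is handed in; nothing more can be done
```

The isolator is switched on, with the guard locked open, and I handed the job in at about 21 s of the 48 s; no verdict is reported.

I gripped the red knob and lifted it about 10.5 mm, with the spring pulling back at about 9 N. I then carried the guard 99.5 mm and lowered the knob. The spring kept pulling all the way down, so the pin went into the second hole. With the closed fingers I pressed the rocker's raised end until it stopped, at 19.6 N with almost no further motion.

**Last checks:**
- **Guard and plunger:** the knob is at the open end. Its height measures 0.112 to 0.114 m, against 0.113 m at the start, so the plunger is down.
- **Rocker:** the white-bar end is at z of about 0.045 m and the other end at about 0.057 m, which means fully on.
- **Surroundings:** the beaker, dish and tape look unmoved between the first and last top views. The clear bottle stands where it was in the side view. The arm was clear of everything, with no contact force.

**What disagreed:** the reported tool tip lay about 36 mm beyond the finger tips seen in the images. My first grasp therefore closed on air above the knob and touched nothing; I corrected for the offset from then on. I also turned the tool half round before pressing, to keep the wrist camera away from the oven handle, and tilted it 8° so the gripper cleared the flange.

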